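Zero the torque tester and put its driver away

TASK

Make the torque tester ready for the next check: turn its black knob anticlockwise until the red peak pointer is fully back against the stop at the green zero mark. Also put the blue screwdriver away in the empty half of the grey tray, lying flat beside the red one and parallel to it with its handle pointing the same way, set down rather than dropped. Leave the red screwdriver, the two bottles and the tape measure where they are.

Things in the scene. Friction and masses are not known exactly. Their poses are not given: they have to be found in the camera images.
- tester: Fixed bench torque tester: grey and blue wedge 150 mm wide, 190 mm deep, up to 110 mm high. Origin: centre of its underside; its -x is the low front, facing the robot. The dial panel (140 x 150 mm) slopes 20 degrees: outward normal (-0.342, 0, 0.940) in this frame. White dial, 114 mm diameter, 270 degree scale, green zero mark and steel stop pin at the lower left seen from the front.
- dial_centre (a point): Centre of the dial, on the panel surface, where the knob's axis leaves it; 85 mm above the bench. Axes as tester.
- knob_grip (a point): Point on the axis of the black knurled reset knob, 27 mm out from the panel, where to grip. The knob is a cylinder of 36 mm diameter, 9 to 38 mm above the panel, to be gripped at any angle. z axis: the knob's axis, out of the panel (20 degrees from vertical). The flat red pointer below it (5 mm above the panel) turns with it.
- reset_knob (a joint): Angle of the knob and red peak pointer in rad: 0 = against the zero stop, at the green mark; grows clockwise as seen from the front, to 4.6. The knob is stiff (about 0.08 N m) and stays where it is left. It starts between 1.9 and 3.5, too far for one grasp.
- tray: Fixed shallow grey tray 180 x 236 mm (x by y), floor 4 mm thick, rim 12 mm high and 5 mm wide. Origin: centre of its underside. A yellow rib along y (4 mm wide, 9 mm high) divides it at x = 0 into two places; the red screwdriver lies in the one at +x with its handle to the tray's +y, the one at -x is empty.
- free_place (a point): Centre of the empty place of the tray, on its floor (tray x = -42 mm, z = 4 mm). Axes as the tray; a driver lies along y.
- blue_driver: Blue-handled screwdriver, loose, lying flat, 170 mm long along its own y; round handle of 26 mm diameter from y = -11 to +85 mm, thin steel blade (6 mm) from y = -11 to -85 mm. It can roll. Origin: on the underside as it first lay, half way along. Weight about 60 g, balance point near y = +30 mm.
- blue_mid (a point): Point on the blue screwdriver's long axis, half way along it (13 mm above the surface it lies on). y axis along the screwdriver towards the handle.
- blue_handle_end (a point): End of the blue screwdriver's handle, on its long axis, 85 mm from blue_mid.
- red_driver: Red-handled screwdriver, loose, 195 mm long along its own y, handle of 26 mm diameter at +y; it lies in the tray's +x place. Leave it.
- red_handle_end (a point): End of the red screwdriver's handle, on its long axis, 98 mm from its middle.
- epoxy_a: Small white bottle with blue cap, 42 mm diameter, 115 mm high, standing at the right front of the bench, loose. Origin: centre of its underside. Leave it.
- epoxy_b: Small white bottle with orange cap, 42 mm diameter, 115 mm high, standing at the right front of the bench, loose. Origin: centre of its underside. Leave it.
- tape_measure: Black and orange tape measure, 32 x 82 x 66 mm, standing on the bench left of the work, loose. Origin: centre of its underside. Leave it.

How it is judged:
By the outcome, as a careful person would: the job done as asked, in the order asked, and still so for the second after the job is handed in, with the robot touching nothing.
It also fails if it takes over 72 s, if anything falls off the work surface, if the arm or the gripper's body presses on something with over 40 N, if the wrist force passes 120 N, or if a joint passes its speed limit or range.

ROBOT

A 6-joint arm with a two-finger parallel gripper is mounted at the origin on a cart in front of the work surface, level with it; the furniture and walls round the work are solid. World frame = base frame: x ahead of the robot, y to its left, z up, the work surface at z = 0. Lengths are in m, angles in degrees, forces in N, time in s.
With the tool pointing down it reaches from about 0.325 to 0.85 m from the base axis. Payload 4.4 kg.
Tool frame: the origin (TCP) lies midway between the tips of the shut fingers; the grasp point (between the pads) lies 19 mm behind it (env.grasp_offset is the distance from the TCP to the grasp point, in m); z points along the fingers, y is the direction in which the jaws open and shut (so a half turn about z gives the same grasp; the last joint's range is limited). The gripper opens to 94 mm and grips with 3 to 60 N. Pads are 16 mm wide; open, the fingers measure 119 mm over their backs; the gripper's body (75 mm by 177 mm) begins 78 mm behind the grasp point.
Start: joints at [-83.337, 11.837, 88.321, -0, 79.842, -8.623], TCP at [0.152, -0.555, 0.205] pointing down, gripper open.
Joint ranges: [-156.59, 156.59], [-49.26, 127.26], [12.9, 141.05], [-63.56, 243.56], [4.71, 150.69], [-161.64, 161.64]. Speed limits (degrees/s): [159.86, 159.86, 180, 180, 180, 180].

INTERFACE

Orientations are given as a 3x3 rotation matrix whose columns are the frame's x, y, z axes.
In Python, from plant import env gives the robot as it stands.
- The arm moves only by the tool arm_command, never from a script. Its argument "commands" is a list of rows, each a list of 3 entries, a list of its own where there are three numbers: the shift along the tool's x, y, z in mm, then the turn, a rotation vector about the tool's x, y, z in units of 5 degrees (1.0 is 5 degrees), then the opening in per cent of the stroke, from 0 (shut) to 100 (fully open). A call has 1 to 12 rows; each row is the pose to reach, as a shift and turn from the pose commanded when the call began, along the tool's axes at that moment; what a row does not reach only later rows make up. A row lasts 1/12 s, in which the tool goes at most 41.7 mm and 7.16 degrees, less where a joint would pass 70% of its speed; a pose out of reach is approached as far as the arm can. A call with a gripper value outside its range is refused whole. The fingers move at their own pace and stop on an object; "squeeze" is the grip in N (left out, the last holds). Time passes only in rows, so rows that repeat a pose let the fingers close. It gives the time, the measured TCP pose, the force and the opening at its end, in the units of the state.
- env.observe(): the state, without advancing time (a new reading comes with each control period).
- env.capture(name): name is "side" or "top" or "wrist"; returns the picture (480x640x3 uint8, red, green, blue); there is no depth.
- env.camera_info(name): a dict with "camera_matrix" (3x3 intrinsics, pixels), "extrinsics" (4x4, takes a point from camera to world coordinates). Camera axes: x right, y down, z forward; pixel columns grow to the right and rows downward; lengths in m; the calibration is good to about 2 mm. A picture is of the moment at which its call begins: read the wrist's pose just before it. camera_info takes no time and is no camera call; for the wrist camera it gives the pose at the moment of the call.
- env.hand_in(): hands the job in, once; it reports no verdict.
The state is a dict: "clock": time; "q": joint angles; "dq": joint speeds; "joint_torque": joint torques, N m; "tool_pos": TCP position; "ee_rot": TCP orientation; "contact_force": force on the tool from outside, world axes, zero at the start; "torque": the same for the moment, N m; "width": opening from 0.0 (shut) to 1.0 (fully open).
Only numpy, scipy, OpenCV 4.12 (cv2) and the standard library are available. Lean on these libraries where they do the work, as an engineer would, in place of code of your own. Each camera call takes 0.05 s, during which the arm holds its last target. There are 200 camera calls.

## Working session

There is one attempt and no reset: what is moved stays moved. The work goes in short steps, Python scripts to look and compute and a tool call to move; the robot and the scene stay as the last step left them, time stands still between calls to the robot, and variables do not carry over. Pictures are saved under pics/ and viewed, about 8 in all and at most 12, crops included, and the job is handed in when it is done.

Besides the shell and the picture viewer there is one more tool, called after ">>>" as a command line: name --argument value ..., lists and objects as JSON in quotes. arm_command: Moves the arm, as the interface text tells. Its arguments: {"type":"object","properties":{"commands":{"type":"array","items":{"type":"array"}},"squeeze":{"type":"number"}},"required":["commands"]}

```bash
mkdir -p pics; ls
python3 - <<'E'
from plant import env
import cv2,numpy as np
for n in("top","side"):
    im=env.capture(n); cv2.imwrite(f"pics/{n}0.png",im[:,:,::-1])
    c=env.camera_info(n); print(n,np.round(c["camera_matrix"],1).tolist(),np.round(c["extrinsics"],3).tolist())
s=env.observe(); print(s)
print(env.grasp_offset)
c=env.camera_info("wrist");print(np.round(c["camera_matrix"],1).tolist(),np.round(c["extrinsics"],3).tolist())
E
```

```text
pics
top [[506.1, 0.0, 317.0], [0.0, 506.1, 231.3], [0.0, 0.0, 1.0]] [[0.114, -0.971, 0.208, 0.366], [-0.994, -0.111, 0.024, 0.139], [-0.0, -0.209, -0.978, 1.002], [0.0, 0.0, 0.0, 1.0]]
side [[476.0, 0.0, 325.4], [0.0, 476.0, 237.6], [0.0, 0.0, 1.0]] [[-0.922, -0.246, 0.3, 0.26], [-0.387, 0.623, -0.68, 0.879], [-0.019, -0.743, -0.669, 0.812], [0.0, 0.0, 0.0, 1.0]]
{'clock': 0.1, 'q': array([-8.33377572e+01,  1.18813890e+01,  8.83951745e+01,  1.65805802e-03,
        7.98425293e+01, -8.62204826e+00]), 'dq': array([ 0.01744455, -0.13573702, -0.12619703, -0.03034546,  0.03604347,
       -0.08249184]), 'joint_torque': array([ 7.14744856e-04, -3.71858633e+01, -2.82294810e+01,  7.01196212e-02,
        3.12318653e-02, -5.29855686e-05]), 'tool_pos': array([ 0.15149764, -0.55393013,  0.20439881]), 'ee_rot': array([[ 9.64631118e-01,  2.63603415e-01, -2.12854086e-04],
       [ 2.63603282e-01, -9.64628962e-01,  2.06782940e-03],
       [ 3.39761676e-04, -2.05080162e-03, -9.99997839e-01]]), 'contact_force': array([-0.18009437,  0.74645156, -0.24158616]), 'torque': array([0.06429867, 0.00828721, 0.01955837]), 'width': 0.9985041627723465}
0.0188
[[367.2, 0.0, 322.5], [0.0, 367.2, 239.9], [0.0, 0.0, 1.0]] [[0.264, -0.94, -0.218, 0.215], [-0.965, -0.258, -0.058, -0.537], [-0.002, 0.225, -0.974, 0.384], [0.0, 0.0, 0.0, 1.0]]
```

View pics/top0.png

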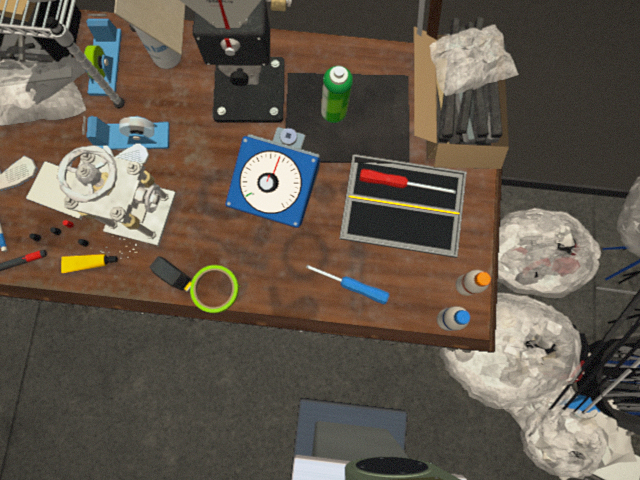

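View pics/side0.png

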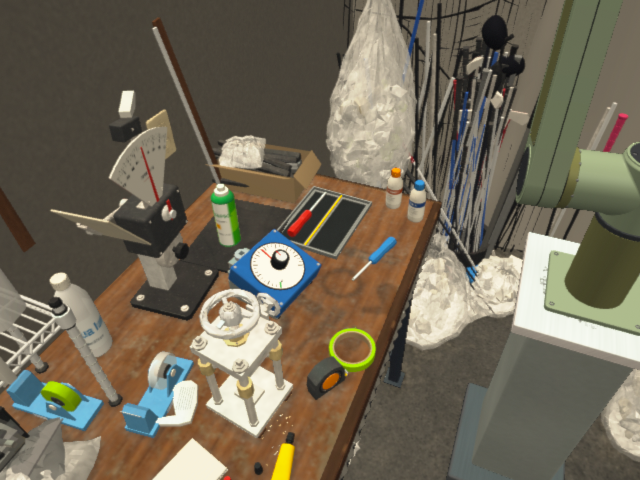

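```bash
cat > h.py <<'E'
import cv2,numpy as np
from plant import env
class Cam:
    def __init__(s,n,im=None):
        c=env.camera_info(n); s.K=np.array(c["camera_matrix"]); s.T=np.array(c["extrinsics"]); s.im=env.capture(n) if im is None else im
        s.hsv=cv2.cvtColor(s.im,cv2.COLOR_RGB2HSV)
    def ray(s,p):
        d=s.T[:3,:3]@np.linalg.solve(s.K,[p[0],p[1],1.]); return s.T[:3,3],d/np.linalg.norm(d)
    def plane(s,p,z,n=(0,0,1.),q=None):
        o,d=s.ray(p); n=np.array(n); q=np.array([0,0,z]) if q is None else q
        return o+d*(n@(q-o))/(n@d)
    def proj(s,P):
        c=s.K@(s.T[:3,:3].T@(np.array(P)-s.T[:3,3])); return c[:2]/c[2]
    def mask(s,lo,hi,box):
        m=cv2.inRange(s.hsv,np.array(lo),np.array(hi)); k=np.zeros_like(m); x0,y0,x1,y1=box; k[y0:y1,x0:x1]=m[y0:y1,x0:x1]
        n,l,st,c=cv2.connectedComponentsWithStats(k)
        if n<2: return k
        return (l==1+np.argmax(st[1:,4])).astype(np.uint8)*255
def axis(m):
    "ends and centre of a blob's long axis"
    p=np.argwhere(m)[:,::-1].astype(float); c=p.mean(0); v=np.linalg.svd(p-c,full_matrices=False)[2][0]; t=(p-c)@v
    return c+v*t.min(),c,c+v*t.max()
def tri(a,pa,b,pb):
    o1,d1=a.ray(pa);o2,d2=b.ray(pb)
    t=np.linalg.lstsq(np.c_[d1,-d2],o2-o1,rcond=None)[0]
    P,Q=o1+t[0]*d1,o2+t[1]*d2
    return (P+Q)/2,np.linalg.norm(P-Q)
E
cat > m1.py <<'E'
from h import *
np.set_printoptions(precision=4,suppress=True)
t=Cam("top");s=Cam("side")
def both(name,lo,hi,bt,bs):
    A=axis(t.mask(lo,hi,bt));B=axis(s.mask(lo,hi,bs))
    if name=="rib" or 1:
        # match ends: project guess
        g=t.plane(A[0],0.02); 
        if np.linalg.norm(s.proj(g)-B[0])>np.linalg.norm(s.proj(g)-B[2]): B=B[::-1]
    print(name,[np.round(x).tolist() for x in A],[np.round(x).tolist() for x in B])
    for a,b in zip(A,B): print("   ",*tri(t,a,s,b))
both("blue",[98,120,60],[120,255,255],(335,265,400,310),(360,230,400,275))
both("rib",[22,120,90],[34,255,255],(335,185,470,220),(290,190,350,260))
both("red",[0,150,70],[8,255,255],(350,160,420,195),(280,200,320,240))
both("dial",[0,0,170],[180,60,255],(235,140,310,215),(245,240,310,295))
both("panel",[100,150,50],[120,255,255],(220,125,325,235),(225,225,325,315))
both("pointer",[0,120,90],[8,255,255],(250,145,300,200),(250,240,310,290))
both("knob",[0,0,0],[180,120,50],(250,165,290,200),(265,245,295,272))
def crop(c,b,k): 
    x0,y0,x1,y1=b; return cv2.resize(c.im[y0:y1,x0:x1,::-1],None,fx=k,fy=k,interpolation=cv2.INTER_CUBIC)
a=crop(t,(215,120,335,240),3);b=crop(s,(215,210,335,330),3); 
c=crop(t,(295,250,415,320),3);d=crop(s,(340,220,460,290),3)
cv2.imwrite("pics/crop1.png",np.vstack([np.hstack([a,b]),np.hstack([c,d])]))
E
python3 m1.py
```

```text
blue [[342.0, 280.0], [365.0, 290.0], [387.0, 299.0]] [[371.0, 262.0], [382.0, 250.0], [393.0, 238.0]]
    [0.4848 0.1046 0.012 ] 0.0006840004841568926
    [0.4711 0.0577 0.0141] 0.0001095649782478236
    [0.4573 0.0141 0.0191] 0.0017875000295603733
rib [[348.0, 196.0], [404.0, 204.0], [459.0, 213.0]] [[305.0, 244.0], [322.0, 220.0], [341.0, 195.0]]
    [0.656  0.1094 0.0136] 0.0012744316988841497
    [ 0.6565 -0.0074 -0.0012] 0.0020992564710013667
    [ 0.647  -0.1171  0.009 ] 0.00043166320513483874
red [[360.0, 174.0], [383.0, 178.0], [407.0, 182.0]] [[289.0, 235.0], [299.0, 223.0], [310.0, 211.0]]
    [0.7069 0.0908 0.0122] 0.0019421803347366327
    [0.7015 0.0435 0.0155] 0.0006822711516690384
    [ 0.6937 -0.0052  0.0234] 0.0018490197668314858
dial [[255.0, 156.0], [270.0, 182.0], [286.0, 207.0]] [[251.0, 259.0], [277.0, 267.0], [302.0, 274.0]]
    [0.6855 0.2925 0.1172] 0.004861471402481186
    [0.6476 0.2609 0.0807] 0.000534909631660883
    [0.6075 0.2281 0.0428] 0.005840700780396449
panel [[233.0, 167.0], [274.0, 181.0], [311.0, 194.0]] [[230.0, 273.0], [272.0, 272.0], [319.0, 272.0]]
    [0.6837 0.3389 0.1137] 0.05007050881373317
    [0.6599 0.2582 0.0555] 0.00505704719147039
    [0.6175 0.1811 0.0171] 0.06408648385150635
pointer [[279.0, 157.0], [276.0, 165.0], [273.0, 173.0]] [[271.0, 258.0], [266.0, 254.0], [262.0, 250.0]]
    [0.682  0.2474 0.0891] 0.025978998115063115
    [0.6756 0.2522 0.1026] 0.0008853804490954506
    [0.667  0.2577 0.1163] 0.02590668137239043
knob [[262.0, 191.0], [271.0, 184.0], [277.0, 178.0]] [[286.0, 265.0], [278.0, 263.0], [271.0, 262.0]]
    [0.6204 0.2702 0.1052] 0.0012652437312849038
    [0.6427 0.2592 0.091 ] 0.0036534736815106773
    [0.6616 0.2512 0.0803] 0.010822295458079438
```

View pics/crop1.png

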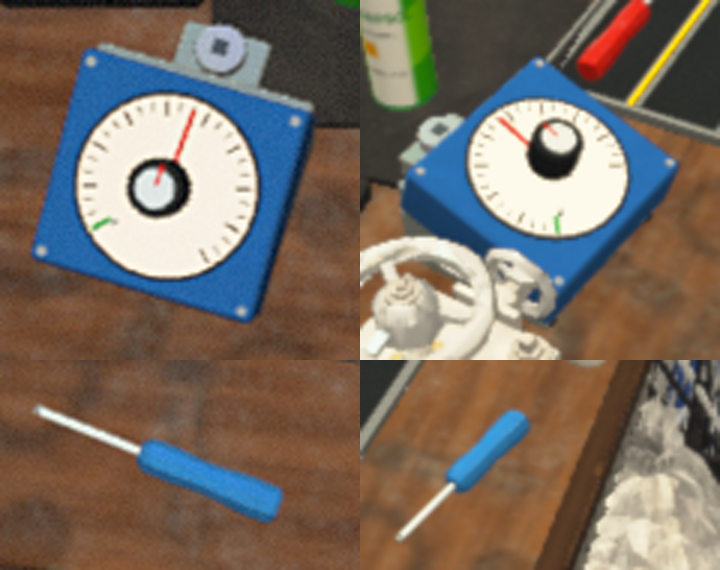

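```bash
cat > m2.py <<'E'
from h import *
np.set_printoptions(precision=4,suppress=True)
t=Cam("top");s=Cam("side")
P={}
def T(n,a,b):
    a=np.array(a)/3+[215,120]-1/3;b=np.array(b)/3-[120,0]+[215,210]-1/3
    P[n],e=tri(t,a,s,b); print(n,P[n],e)
T("FL",(90,61),(420,171));T("FR",(295,121),(539,62));T("NR",(240,312),(671,162));T("cap",(158,182),(556,133));T("tip",(193,110),(500,119));T("green",(103,223),(557,224))
C=[]
for c,b in((t,(235,140,310,215)),(s,(245,240,310,295))):
    m=c.mask([0,0,170],[180,60,255],b)
    h=cv2.convexHull(np.argwhere(m)[:,::-1].astype(np.int32)); f=np.zeros_like(m); cv2.fillPoly(f,[h],255)
    M=cv2.moments(f,True); C.append((M["m10"]/M["m00"],M["m01"]/M["m00"])); print(C[-1],f.sum()/255)
dc,e=tri(t,C[0],s,C[1]); print("dial",dc,e)
n=np.cross(P["NR"]-P["FR"],P["FL"]-P["FR"]); n/=np.linalg.norm(n); n*=np.sign(n[2]); print("normal",n,"tilt",np.degrees(np.arccos(n[2])))
for u,v,d in(("FL","FR",1),("FR","NR",2)):
    w=P[u]-P[v]; yaw=np.degrees(np.arctan2(w[1],w[0]))-(90 if d==1 else 0); print("yaw",yaw,np.linalg.norm(w))
w=P["cap"]-dc; print("cap-dial",w,np.linalg.norm(w))
# lines of drivers/rib on planes
for n,lo,hi,b,z in(("blue",[98,120,60],[120,255,255],(335,265,400,310),.013),("rib",[22,120,90],[34,255,255],(335,185,470,220),.009),("red",[0,150,70],[8,255,255],(350,160,420,195),.017)):
    A=axis(t.mask(lo,hi,b)); p=[t.plane(a,z) for a in A]; d=p[0]-p[2]; print(n,*p,np.degrees(np.arctan2(d[1],d[0])),np.linalg.norm(d))
print("bladetip",t.plane(np.array((39,410-360))/3+[295,250],.013), tri(t,np.array((39,50))/3+[295,250],s,np.array((402-360,540-360))/3+[340,220]))
for p in ((353,156),(467,168),(458,255),(341,238)): print("traycorner",t.plane(p,.012))
for p,z in (((454,330),.0),((474,290),.0),((160,265),.03)): print(t.plane(p,z))
E
python3 m2.py
```

```text
FL [0.7149 0.3163 0.1084] 0.0004006560864453064
FR [0.6901 0.1843 0.1092] 0.0009084029704728308
NR [0.5746 0.2061 0.0665] 0.0002549945117943444
cap [0.6362 0.2612 0.1237] 0.00030101585442377985
tip [0.69   0.2481 0.1069] 0.0009193821964261604
green [0.6206 0.299  0.0749] 0.00017772779812540992
(270.15927977839334, 181.5775623268698) 2888.0
(277.0376569037657, 265.5099372384937) 1912.0
dial [0.6466 0.261  0.0852] 0.0004680118337051163
normal [-0.3342  0.0684  0.94  ] tilt 19.94591555913513
yaw -10.630571418738327 0.13436878870166505
yaw -10.713723202011266 0.12506725059761983
cap-dial [-0.0104  0.0002  0.0384] 0.03980638384715724
blue [0.4843 0.1049 0.013 ] [0.4711 0.0576 0.013 ] [0.4588 0.0135 0.013 ] 74.43052025414322 0.09494292370758926
rib [0.6579 0.1077 0.009 ] [ 0.6526 -0.0051  0.009 ] [ 0.6472 -0.1171  0.009 ] 87.27786363381033 0.2250435021415249
red [0.7043 0.0906 0.017 ] [0.7006 0.0434 0.017 ] [ 0.6968 -0.006   0.017 ] 85.6030505936325 0.09685416001083218
bladetip [0.5035 0.1732 0.013 ] (array([0.5028, 0.1731, 0.0097]), np.float64(0.0023152829154963013))
traycorner [0.7429 0.108  0.012 ]
traycorner [ 0.7436 -0.1273  0.012 ]
traycorner [ 0.5605 -0.1191  0.012 ]
traycorner [0.5683 0.1146 0.012 ]
[ 0.4144 -0.1227  0.    ]
[ 0.4965 -0.1575  0.    ]
[0.4718 0.4577 0.03  ]
```

```bash
cat > go.py <<'E'
from h import *
from scipy.spatial.transform import Rotation as Ro
np.set_printoptions(precision=2,suppress=True)
yaw=np.radians(-10.7); n=np.array([-.342*np.cos(yaw),-.342*np.sin(yaw),.940]); n/=np.linalg.norm(n)
knob=np.array([.6385,.262,.1115])
def tilt(R,z):
    a=np.cross(R[:,2],z); s=np.linalg.norm(a); 
    return R if s<1e-9 else Ro.from_rotvec(a/s*np.arctan2(s,R[:,2]@z)).as_matrix()@R
def rel(pos,R,label=""):
    o=env.observe(); Rc=np.array(o["ee_rot"]); print(label,"shift mm",Rc.T@(np.array(pos)-o["tool_pos"])*1e3,"turn u",Ro.from_matrix(Rc.T@R).as_rotvec(degrees=True)/5)
def down(yx):
    "tool down with tool x at world yaw yx (deg)"
    c,s=np.cos(np.radians(yx)),np.sin(np.radians(yx)); return np.array([[c,s,0],[s,-c,0],[0,0,-1.]])
E
python3 - <<'E'
from go import *
R=tilt(np.array(env.observe()["ee_rot"]),-n)
rel(knob-.019*n+.085*n,R,"pre"); print(n)
E
```

```text
pre shift mm [ 664.65 -669.05   32.1 ] turn u [-1.76  3.59  0.  ]
[-0.34  0.06  0.94]
```

>>> arm_command --commands '[[[665, -669, 10], [-1.76, 3.59, 0], 100], [[665, -669, 10], [-1.76, 3.59, 0], 100], [[665, -669, 10], [-1.76, 3.59, 0], 100], [[665, -669, 10], [-1.76, 3.59, 0], 100], [[665, -669, 10], [-1.76, 3.59, 0], 100], [[665, -669, 10], [-1.76, 3.59, 0], 100], [[665, -669, 10], [-1.76, 3.59, 0], 100], [[665, -669, 10], [-1.76, 3.59, 0], 100], [[665, -669, 10], [-1.76, 3.59, 0], 100], [[665, -669, 10], [-1.76, 3.59, 0], 100], [[665, -669, 10], [-1.76, 3.59, 0], 100], [[665, -669, 10], [-1.76, 3.59, 0], 100]]' --squeeze 20

```text
clock: 1.3
tool_pos: [0.3986, -0.1181, 0.2009]
ee_rot: [[0.911, 0.236, 0.338], [0.273, -0.96, -0.066], [0.309, 0.152, -0.939]]
contact_force: [0.5, -1.0, 0.1]
width: 0.995
```

Run:
```python
from go import *
R=tilt(np.array(env.observe()["ee_rot"]),-n)
rel(knob+.066*n,R,"pre"); print(env.observe()["q"],env.observe()["tool_pos"])
```

```text
pre shift mm [ 294.91 -321.47   73.9 ] turn u [ 0.03 -0.02  0.  ]
[-35.41 -24.92 124.21   9.21  62.55  36.41] [ 0.4  -0.12  0.2 ]
```

>>> arm_command --commands '[[[295, -321, 66], [0, 0, 0], 100], [[295, -321, 66], [0, 0, 0], 100], [[295, -321, 66], [0, 0, 0], 100], [[295, -321, 66], [0, 0, 0], 100], [[295, -321, 66], [0, 0, 0], 100], [[295, -321, 66], [0, 0, 0], 100], [[295, -321, 66], [0, 0, 0], 100], [[295, -321, 66], [0, 0, 0], 100], [[295, -321, 66], [0, 0, 0], 100], [[295, -321, 66], [0, 0, 0], 100], [[295, -321, 66], [0, 0, 0], 100], [[295, -321, 66], [0, 0, 0], 100]]'

```text
clock: 2.3
tool_pos: [0.6145, 0.2694, 0.1799]
ee_rot: [[0.91, 0.242, 0.337], [0.277, -0.959, -0.061], [0.308, 0.149, -0.94]]
contact_force: [-0.2, -1.1, -0.1]
width: 1.0
```

Run:
```python
from go import *
R=tilt(np.array(env.observe()["ee_rot"]),-n)
rel(knob+.066*n,R,"pre"); print(env.observe()["q"])
w=Cam("wrist"); cv2.imwrite("pics/w1.png",w.im[:,:,::-1])
print("knob cap predicted",w.proj(knob+.011*n), "dial", w.proj(knob-.027*n))
```

```text
pre shift mm [-1.14  2.54  6.79] turn u [-0.02 -0.02 -0.  ]
[ 21.6   14.49  90.76 -12.31  58.16 101.07]
knob cap predicted [325.76 255.33] dial [325.42 242.47]
```

View pics/w1.png

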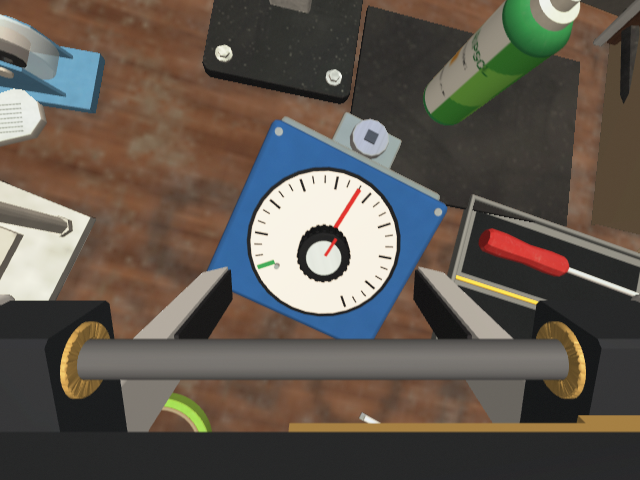

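>>> arm_command --commands '[[[-2, 1, 25], [0, 0, 0], 100], [[-2, 1, 60], [0, 0, 0], 75], [[-2, 1, 80], [0, 0, 0], 75], [[-2, 1, 89], [0, 0, 0], 75], [[-2, 1, 89], [0, 0, 0], 60], [[-2, 1, 89], [0, 0, 0], 25], [[-2, 1, 89], [0, 0, 0], 25], [[-2, 1, 89], [0, 0, 0], 25], [[-2, 1, 89], [0, 0, 0], 25], [[-2, 1, 89], [0, 0, 0], 25], [[-2, 1, 89], [0, 0, 0], 25]]' --squeeze 20

```text
clock: 3.27
tool_pos: [0.641, 0.2627, 0.0979]
ee_rot: [[0.91, 0.238, 0.338], [0.272, -0.961, -0.056], [0.312, 0.143, -0.939]]
contact_force: [-2.7, 11.7, 0.1]
width: 0.38
```

>>> arm_command --commands '[[[0, -1, 0], [0, 0, -1], 25], [[0, -1, 0], [0, 0, -2.3], 25], [[0, -1, 0], [0, 0, -3.6], 25], [[0, -1, 0], [0, 0, -4.9], 25], [[0, -1, 0], [0, 0, -6.2], 25], [[0, -1, 0], [0, 0, -7.5], 25], [[0, -1, 0], [0, 0, -8.8], 25], [[0, -1, 0], [0, 0, -10.1], 25], [[0, -1, 0], [0, 0, -11.4], 25], [[0, -1, 0], [0, 0, -12.7], 25], [[0, -1, 0], [0, 0, -14], 25], [[0, -1, 0], [0, 0, -14], 25]]'

```text
clock: 4.27
tool_pos: [0.6409, 0.2627, 0.0979]
ee_rot: [[0.083, 0.937, 0.338], [0.996, -0.068, -0.058], [-0.031, 0.342, -0.939]]
contact_force: [-2.6, 8.2, 0.8]
width: 0.384
```

```bash
cat > ang.py <<'E'
from go import *
def ang(c):
    "knob angle from the red pointer on its plane 5 mm above the panel"
    d=knob-.027*n; x0=np.array([np.cos(yaw),np.sin(yaw),0]); u=np.cross(n,np.cross(x0,n)); u/=np.linalg.norm(u); v=np.cross(n,u)
    m=cv2.inRange(c.hsv,np.array([0,130,80]),np.array([8,255,255]))|cv2.inRange(c.hsv,np.array([172,130,80]),np.array([180,255,255]))
    L=[]
    for y,x in np.argwhere(m):
        w=c.plane((x,y),0,n,d+.005*n)-d
        if .026<np.linalg.norm(w)<.056: L.append(np.degrees(np.arctan2(w@v,w@u)))
    return (135-np.median(L),np.std(L),len(L)) if L else None
if __name__=="__main__":
    o=env.observe(); print(o["q"],o["contact_force"],o["torque"],o["width"])
    for k in("top","side","wrist"):
        c=Cam(k); print(k,ang(c))
E
python3 ang.py
```

```text
[ 19.96  21.91  91.64 -12.88  49.56  31.34] [-2.56  8.21  0.82] [1.44 0.56 0.56] 0.3836871786194655
top None
side (np.float64(67.27702668679714), np.float64(1.3530278804262201), 14)
wrist (np.float64(66.50159677575282), np.float64(1.6396069790932648), 302)
```

>>> arm_command --commands '[[[0, 0, 0], [0, 0, -1], 25], [[0, 0, 0], [0, 0, -2.3], 25], [[0, 0, 0], [0, 0, -3.6], 25], [[0, 0, 0], [0, 0, -4.9], 25], [[0, 0, 0], [0, 0, -6.2], 25], [[0, 0, 0], [0, 0, -7.5], 25], [[0, 0, 0], [0, 0, -8.8], 25], [[0, 0, 0], [0, 0, -10.1], 25], [[0, 0, 0], [0, 0, -11.4], 25], [[0, 0, 0], [0, 0, -12.5], 25], [[0, 0, 0], [0, 0, -13.2], 25], [[0, 0, 0], [0, 0, -13.6], 25]]'

```text
clock: 5.42
tool_pos: [0.641, 0.2627, 0.0979]
ee_rot: [[-0.837, 0.43, 0.338], [0.437, 0.898, -0.058], [-0.328, 0.1, -0.939]]
contact_force: [-2.3, 8.3, -0.2]
width: 0.377
```

```bash
python3 ang.py
```

```text
[ 19.96  21.91  91.63 -12.88  49.56 -36.57] [-2.29  8.3  -0.25] [1.45 0.44 0.36] 0.37700765035404193
top None
side (np.float64(0.1232786311497307), np.float64(1.179222058578727), 14)
wrist (np.float64(1.0080457747212677), np.float64(1.4451855920367678), 325)
```

>>> arm_command --commands '[[[0, 0, 0], [0, 0, -0.4], 25], [[0, 0, 0], [0, 0, -0.8], 25], [[0, 0, 0], [0, 0, -1.2], 25], [[0, 0, 0], [0, 0, -1.2], 25], [[0, 0, 0], [0, 0, -1.2], 25]]'

```text
clock: 5.98
tool_pos: [0.642, 0.2625, 0.0982]
ee_rot: [[-0.876, 0.342, 0.34], [0.344, 0.937, -0.058], [-0.338, 0.066, -0.939]]
contact_force: [1.4, 8.0, -1.2]
width: 0.381
```

```bash
python3 ang.py; python3 -c "
from go import *
w=Cam('wrist');cv2.imwrite('pics/w2.png',w.im[:,:,::-1])"
```

```text
[ 19.91  21.93  91.6  -12.92  49.47 -42.4 ] [ 1.37  7.97 -1.24] [1.44 0.03 0.27] 0.38099008484658703
top None
side (np.float64(-0.8765242206194443), np.float64(0.8956033983189593), 11)
wrist (np.float64(-0.9456810840680987), np.float64(1.4479425888140685), 320)
```

View pics/w2.png

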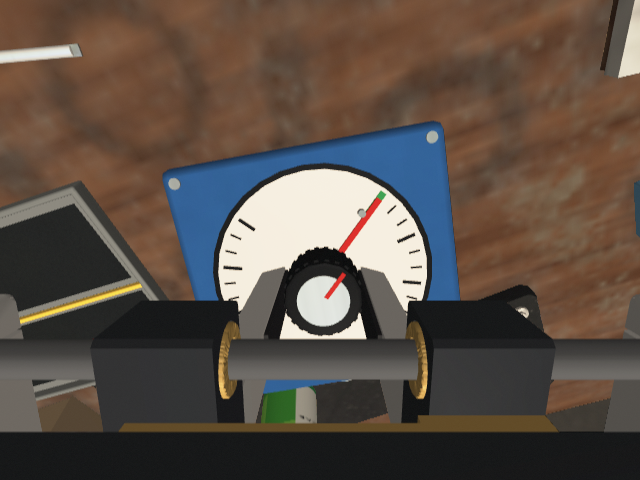

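>>> arm_command --commands '[[[0, 0, 0], [0, 0, 0], 45], [[0, 0, 0], [0, 0, 0], 70], [[0, 0, 0], [0, 0, 0], 75], [[0, 0, 0], [0, 0, 0], 75], [[0, 0, -15], [0, 0, 0], 75], [[0, 0, -45], [0, 0, 0], 75], [[0, 0, -80], [0, 0, 0], 75], [[0, 0, -110], [0, 0, 0], 75], [[0, 0, -110], [0, 0, 0], 75]]'

```text
clock: 6.93
tool_pos: [0.6069, 0.2674, 0.2081]
ee_rot: [[-0.873, 0.342, 0.347], [0.343, 0.937, -0.06], [-0.346, 0.067, -0.936]]
contact_force: [1.2, 0.0, 1.7]
width: 0.754
```

```bash
python3 ang.py
python3 - <<'E'
from go import *
w=Cam('wrist');cv2.imwrite('pics/w3.png',cv2.resize(w.im[120:440,150:550,::-1],None,fx=1.5,fy=1.5))
rel([.472,.061,.15],down(-105.7),"above blue")
E
```

```text
[ 21.78  11.78  90.73 -12.25  60.28 -43.02] [1.17 0.01 1.71] [ 0.05 -0.06 -0.04] 0.7537384624574138
top None
side (np.float64(-0.8765242206194443), np.float64(0.8956033983189593), 11)
wrist (np.float64(-1.1529685065951014), np.float64(1.3608050996627636), 123)
above blue shift mm [  61.39 -239.1    14.66] turn u [ -2.74   3.52 -18.8 ]
```

View pics/w3.png

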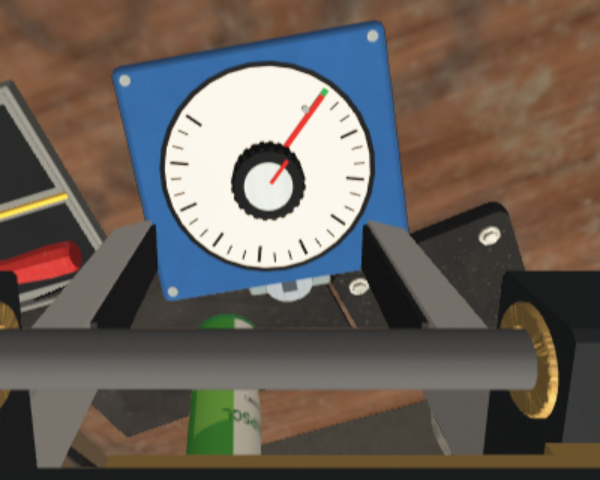

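>>> arm_command --commands '[[[61, -239, 5], [-2.74, 3.52, -18.8], 75], [[61, -239, 5], [-2.74, 3.52, -18.8], 75], [[61, -239, 5], [-2.74, 3.52, -18.8], 75], [[61, -239, 5], [-2.74, 3.52, -18.8], 75], [[61, -239, 5], [-2.74, 3.52, -18.8], 75], [[61, -239, 5], [-2.74, 3.52, -18.8], 75], [[61, -239, 5], [-2.74, 3.52, -18.8], 75], [[61, -239, 5], [-2.74, 3.52, -18.8], 75], [[61, -239, 5], [-2.74, 3.52, -18.8], 75], [[61, -239, 5], [-2.74, 3.52, -18.8], 75], [[61, -239, 5], [-2.74, 3.52, -18.8], 75], [[61, -239, 5], [-2.74, 3.52, -18.8], 75]]'

```text
clock: 8.13
tool_pos: [0.4687, 0.0615, 0.1581]
ee_rot: [[-0.555, -0.829, 0.064], [-0.829, 0.558, 0.034], [-0.064, -0.034, -0.997]]
contact_force: [0.1, 0.3, -0.6]
width: 0.751
```

>>> arm_command --commands '[[[0, 0, 0], [0, 0, 0], 75]]'

```text
clock: 8.22
tool_pos: [0.4698, 0.0618, 0.1584]
ee_rot: [[-0.558, -0.827, 0.066], [-0.827, 0.561, 0.034], [-0.065, -0.035, -0.997]]
contact_force: [-0.6, 0.4, 0.3]
width: 0.751
```

```bash
cat > bl.py <<'E'
from go import *
o=env.observe(); print(o["q"],o["tool_pos"]*1e3)
w=Cam('wrist');cv2.imwrite('pics/w4.png',w.im[:,:,::-1])
m=w.mask([98,120,60],[120,255,255],(0,0,640,480)); A=axis(m)
p=[w.plane(a,.013) for a in A]; d=p[2]-p[0]; print(A,*[x*1e3 for x in p],np.degrees(np.arctan2(d[1],d[0])),np.linalg.norm(d),(m>0).sum())
rel([.472,.061,.15],down(-105.7),"above blue")
E
python3 bl.py
```

```text
[  -4.66   -0.92  108.21    2.44   69.11 -151.4 ] [469.84  61.81 158.38]
(array([309.54, 167.14]), array([325.68, 215.23]), array([343.45, 268.18])) [458.51  15.07  13.  ] [470.63  58.    13.  ] [485.08 109.12  13.  ] 74.22401237096365 0.09773193300596575 2619
above blue shift mm [-0.02 -2.33  8.51] turn u [-0.53  0.69 -3.72]
```

View pics/w4.png

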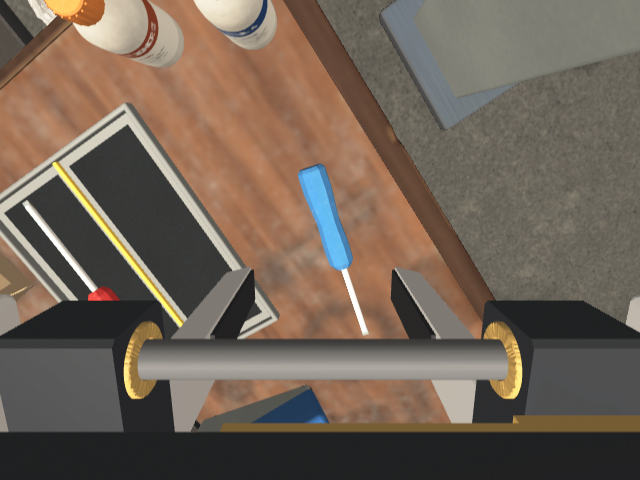

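Run:
```python
from go import *
rel([.4713,.0605,.06],down(-114.9),"above blue 60")
```

```text
above blue 60 shift mm [ 6.74  1.15 98.2 ] turn u [-0.47  0.72 -1.88]
```

>>> arm_command --commands '[[[7, 1, 30], [-0.47, 0.72, -1.8], 75], [[7, 1, 60], [-0.47, 0.72, -1.8], 75], [[7, 1, 98], [-0.47, 0.72, -1.8], 75], [[7, 1, 98], [-0.47, 0.72, -1.8], 75], [[7, 1, 98], [-0.47, 0.72, -1.8], 75], [[7, 1, 98], [-0.47, 0.72, -1.8], 75]]'

```text
clock: 8.77
tool_pos: [0.4723, 0.0603, 0.0626]
ee_rot: [[-0.426, -0.905, 0.004], [-0.905, 0.426, 0.0], [-0.002, -0.003, -1.0]]
contact_force: [0.1, -0.7, 0.8]
width: 0.749
```

Run:
```python
from go import *
o=env.observe();print(o["q"],o["tool_pos"]*1e3,np.degrees(np.arctan2(o["ee_rot"][1][0],o["ee_rot"][0][0])))
rel([.4713,.0605,.004],down(-114.9),"grasp")
```

```text
[  -3.17    9.79  109.51    0.03   60.49 -157.99] [472.25  60.3   62.63] -115.20088123788916
grasp shift mm [ 0.33  1.13 58.63] turn u [-0.04  0.02 -0.06]
```

>>> arm_command --commands '[[[0, 1, 25], [0, 0, 0], 75], [[0, 1, 45], [0, 0, 0], 75], [[0, 1, 55], [0, 0, 0], 75], [[0, 1, 58], [0, 0, 0], 75], [[0, 1, 58], [0, 0, 0], 50], [[0, 1, 58], [0, 0, 0], 35], [[0, 1, 58], [0, 0, 0], 15], [[0, 1, 58], [0, 0, 0], 15], [[0, 1, 58], [0, 0, 0], 15], [[0, 1, 58], [0, 0, 0], 15], [[0, 1, 58], [0, 0, 0], 15], [[0, 1, 58], [0, 0, 0], 15]]' --squeeze 20

```text
clock: 9.77
tool_pos: [0.4716, 0.0609, 0.0042]
ee_rot: [[-0.424, -0.905, 0.003], [-0.905, 0.424, 0.0], [-0.002, -0.003, -1.0]]
contact_force: [-0.3, -0.0, 0.8]
width: 0.285
```

>>> arm_command --commands '[[[0, 0, -10], [0, 0, 0], 15], [[0, 0, -40], [0, 0, 0], 15], [[0, 0, -80], [0, 0, 0], 15], [[0, 0, -100], [0, 0, 0], 15], [[0, 0, -100], [0, 0, 0], 15]]'

```text
clock: 10.18
tool_pos: [0.4759, 0.0606, 0.11]
ee_rot: [[-0.424, -0.905, 0.015], [-0.906, 0.424, -0.0], [-0.006, -0.014, -1.0]]
contact_force: [0.5, -0.3, -0.4]
width: 0.285
```

```bash
cat > held.py <<'E'
from go import *
import sys
o=env.observe(); R=np.array(o["ee_rot"]); p=o["tool_pos"]; print(o["q"],p*1e3,o["width"])
w=Cam('wrist');cv2.imwrite(f'pics/{sys.argv[1]}.png',w.im[:,:,::-1])
m=w.mask([98,120,60],[120,255,255],(200,0,450,480)); A=axis(m); print((m>0).sum(),A)
g=p-.0188*R[:,2]; q=[R.T@(w.plane(a,0,R[:,2],g+.006*R[:,2])-g)*1e3 for a in A]; print("tool frame ends",*q)
d=q[2]-q[0]; print("skew deg",np.degrees(np.arctan2(d[1],d[0])))
E
python3 held.py w5
```

```text
[  -3.11    5.66  107.59    0.02   65.9  -158.01] [475.85  60.63 110.02] 0.28506459552509217
6905 (array([306.88, 193.02]), array([318.09, 262.96]), array([330.66, 341.42]))
tool frame ends [48.14 -7.53  6.  ] [15.07 -2.52  6.  ] [-25.75   3.66   6.  ]
skew deg 171.39148766591165
```

View pics/w5.png

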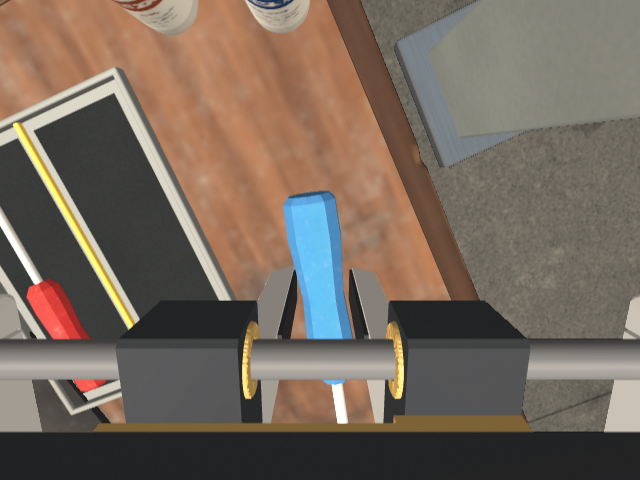

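Run:
```python
from go import *
rel([.55,.045,.13],down(-115+-80),"mid")
```

```text
mid shift mm [-18.24 -75.86 -21.9 ] turn u [-0.06  0.12 15.98]
```

>>> arm_command --commands '[[[0, -5, -10], [0, 0, 0.7], 15], [[-2, -12, -16], [0, 0, 2], 15], [[-4, -20, -22], [0, 0, 3.3], 15], [[-6, -28, -22], [0, 0, 4.6], 15], [[-8, -36, -22], [0, 0, 5.9], 15], [[-10, -44, -22], [0, 0, 7.2], 15], [[-12, -52, -22], [0, 0, 8.5], 15], [[-14, -60, -22], [0, 0, 9.8], 15], [[-16, -68, -22], [0, 0, 11.1], 15], [[-18, -74, -22], [0, 0, 12.3], 15], [[-18, -76, -22], [0, 0, 13.2], 15], [[-18, -76, -22], [0, 0, 13.6], 15]]'

```text
clock: 11.23
tool_pos: [0.5464, 0.0448, 0.124]
ee_rot: [[-0.998, 0.058, -0.001], [0.058, 0.998, 0.0], [0.001, 0.0, -1.0]]
contact_force: [-0.5, -0.0, 0.2]
width: 0.282
```

```bash
python3 held.py w6
python3 - <<'E'
from go import *
rel([.6129,.0323,.10],down(78.4),"above place")
E
```

```text
[ -4.38  13.29  96.76   0.02  70.   -91.07] [546.37  44.75 124.02] 0.28173075987831836
6958 (array([306.83, 192.87]), array([318.11, 263.19]), array([330.66, 341.42]))
tool frame ends [47.81 -7.3   6.  ] [14.55 -2.27  6.  ] [-26.17   3.9    6.  ]
skew deg 171.38756482492622
above place shift mm [-67.51  -8.71  23.88] turn u [-0.01 -0.02 19.66]
```

>>> arm_command --commands '[[[-5, 0, 0], [0, 0, 0.7], 15], [[-12, -1, 0], [0, 0, 2], 15], [[-19, -2, 0], [0, 0, 3.3], 15], [[-26, -3, 0], [0, 0, 4.6], 15], [[-33, -4, 0], [0, 0, 5.9], 15], [[-40, -5, 0], [0, 0, 7.2], 15], [[-47, -6, 0], [0, 0, 8.5], 15], [[-54, -7, 0], [0, 0, 9.8], 15], [[-60, -8, 5], [0, 0, 11.1], 15], [[-66, -9, 10], [0, 0, 12.4], 15], [[-68, -9, 10], [0, 0, 13.7], 15], [[-68, -9, 10], [0, 0, 15], 15]]'

```text
clock: 12.28
tool_pos: [0.6136, 0.0322, 0.1139]
ee_rot: [[-0.201, 0.98, -0.001], [0.98, 0.201, 0.001], [0.001, -0.001, -1.0]]
contact_force: [-0.1, 0.3, 0.4]
width: 0.283
```

>>> arm_command --commands '[[[0, 0, 0], [0, 0, 1.3], 15], [[0, 0, 0], [0, 0, 2.6], 15], [[0, 0, 0], [0, 0, 3.8], 15], [[0, 0, 0], [0, 0, 4.4], 15], [[0, 0, 0], [0, 0, 4.6], 15], [[0, 0, 0], [0, 0, 4.6], 15], [[0, 0, 0], [0, 0, 4.6], 15]]'

```text
clock: 12.87
tool_pos: [0.6142, 0.0323, 0.1155]
ee_rot: [[0.191, 0.982, 0.001], [0.982, -0.191, 0.0], [0.001, 0.001, -1.0]]
contact_force: [-0.8, -0.3, -0.3]
width: 0.285
```

```bash
python3 held.py w7
python3 - <<'E'
from go import *
w=Cam('wrist')
m=w.mask([22,120,90],[34,255,255],(0,0,640,480)); A=axis(m); p=[w.plane(a,.009) for a in A]; d=p[0]-p[2]; print("rib",A,*[x*1e3 for x in p],np.degrees(np.arctan2(d[1],d[0]))%180)
rel([.6129,.0323,.03],down(78.4),"low")
E
```

```text
[-5.07 21.32 87.37  0.03 71.23  5.95] [614.19  32.26 115.45] 0.28468768812331985
7012 (array([306.69, 192.05]), array([318.03, 262.64]), array([330.68, 341.42]))
tool frame ends [48.41 -6.75  6.  ] [15.06 -1.69  6.  ] [-25.92   4.53   6.  ]
skew deg 171.37174514854212
rib (array([357.85, 127.89]), array([367.7 , 206.93]), array([376.58, 278.18])) [657.23 110.06   9.  ] [654.71  49.91   9.  ] [652.21  -9.57   9.  ] 87.59740112314219
low shift mm [-0.27 -1.87 85.97] turn u [ 0.02 -0.01  0.11]
```

View pics/w7.png

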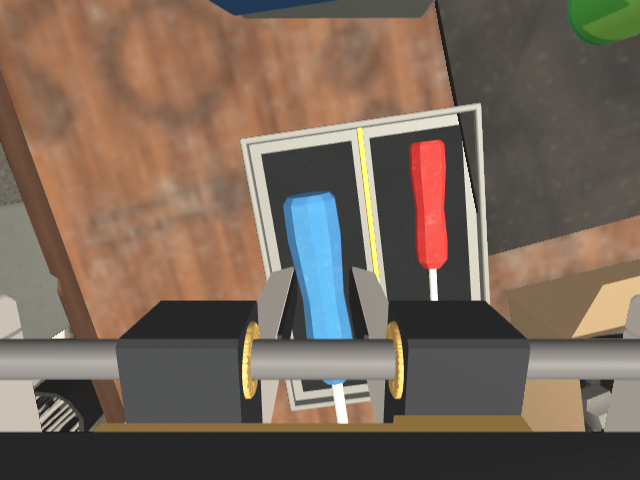

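>>> arm_command --commands '[[[0, -2, 20], [0, 0, 0.1], 15], [[0, -2, 50], [0, 0, 0.1], 15], [[0, -2, 75], [0, 0, 0.1], 15], [[0, -2, 88], [0, 0, 0.1], 15], [[0, -2, 94], [0, 0, 0.1], 15], [[0, -2, 99], [0, 0, 0.1], 15], [[0, -2, 103], [0, 0, 0.1], 15], [[0, -2, 105], [0, 0, 0.1], 15], [[0, -2, 105], [0, 0, 0.1], 15], [[0, -2, 105], [0, 0, 0.1], 15]]'

```text
clock: 13.8
tool_pos: [0.6143, 0.0325, 0.0125]
ee_rot: [[0.201, 0.98, 0.005], [0.98, -0.201, 0.0], [0.001, 0.005, -1.0]]
contact_force: [-0.2, 0.0, -1.4]
width: 0.287
```

```bash
python3 held.py w8
```

```text
[-5.04 28.69 90.75  0.03 60.27  6.55] [614.26  32.53  12.53] 0.2866619108986516
7008 (array([306.64, 192.25]), array([317.98, 262.68]), array([330.65, 341.44]))
tool frame ends [48.33 -6.76  6.  ] [15.04 -1.71  6.  ] [-25.91   4.52   6.  ]
skew deg 171.35882802021246
```

>>> arm_command --commands '[[[0, -1.5, 1.5], [0, 0, 0], 15], [[0, -1.5, 2.5], [0, 0, 0], 15], [[0, -1.5, 3.5], [0, 0, 0], 15], [[0, -1.5, 4], [0, 0, 0], 15], [[0, -1.5, 4], [0, 0, 0], 15]]'

```text
clock: 14.27
tool_pos: [0.612, 0.0329, 0.0082]
ee_rot: [[0.201, 0.98, 0.003], [0.98, -0.201, 0.0], [0.001, 0.003, -1.0]]
contact_force: [-2.4, 0.8, 5.0]
width: 0.283
```

>>> arm_command --commands '[[[0, 0, 0], [0, 0, 0], 31], [[0, 0, 0], [0, 0, 0], 34], [[0, 0, 0], [0, 0, 0], 38], [[0, 0, 0], [0, 0, 0], 42], [[0, 0, 0], [0, 0, 0], 45], [[0, 0, 0], [0, 0, 0], 45], [[0, 0, -10], [0, 0, 0], 45], [[0, 0, -35], [0, 0, 0], 45], [[0, 0, -75], [0, 0, 0], 45], [[0, 0, -115], [0, 0, 0], 45], [[0, 0, -140], [0, 0, 0], 45], [[0, 0, -140], [0, 0, 0], 45]]'

```text
clock: 15.27
tool_pos: [0.6169, 0.0325, 0.1566]
ee_rot: [[0.201, 0.979, 0.019], [0.98, -0.201, -0.001], [0.003, 0.018, -1.0]]
contact_force: [0.8, 0.9, 1.0]
width: 0.449
```

>>> arm_command --commands '[[[-120, -60, -30], [0, 0, 0], 45], [[-120, -60, -30], [0, 0, 0], 45], [[-120, -60, -30], [0, 0, 0], 45], [[-120, -60, -30], [0, 0, 0], 45], [[-120, -60, -30], [0, 0, 0], 45], [[-120, -60, -30], [0, 0, 0], 45], [[-120, -60, -30], [0, 0, 0], 45]]'

```text
clock: 15.85
tool_pos: [0.5288, -0.0718, 0.1768]
ee_rot: [[0.201, 0.98, 0.003], [0.98, -0.201, 0.001], [0.002, 0.003, -1.0]]
contact_force: [0.4, -0.5, -0.1]
width: 0.452
```

Run:
```python
from ang import *
w=Cam("wrist"); cv2.imwrite("pics/w9.png",w.im[:,:,::-1])
s=Cam("side"); print("knob side",ang(s)); t=Cam("top")
L={"blue":([98,120,60],[120,255,255],.017),"red":([0,150,70],[8,255,255],.017)}
for k,(lo,hi,z) in L.items():
  for nm,c in(("wrist",w),("side",s)):
    m=cv2.inRange(c.hsv,np.array(lo),np.array(hi))
    P=np.array([c.plane((x,y),z) for y,x in np.argwhere(m)])
    a,b=((.575,.65) if k=="blue" else (.66,.735))
    P=P[(P[:,0]>a)&(P[:,0]<b)&(abs(P[:,1])<.1)][:,:2]
    if len(P)<20: print(k,nm,len(P)); continue
    v=np.linalg.svd(P-P.mean(0),full_matrices=False)[2][0]; T=(P-P.mean(0))@v
    print(k,nm,len(P),P.mean(0)*1e3,"az",np.degrees(np.arctan2(v[1],v[0]))%180,"len",np.ptp(T)*1e3)
cv2.imwrite("pics/end.png",np.hstack([cv2.resize(t.im[130:350,220:510,::-1],(400,300)),cv2.resize(s.im[160:430,220:450,::-1],(352,300))]))
```

```text
knob side (np.float64(-1.0102922091692221), np.float64(1.187899058278902), 12)
blue wrist 3267 [613.27  36.54] az 86.09619668387259 len 99.10888561816216
blue side 296 [613.74  33.53] az 87.7433397798481 len 112.16722812062346
red wrist 3441 [699.91  43.93] az 85.79916346337028 len 92.7736596218052
red side 295 [701.04  44.46] az 87.26794598724035 len 111.42146293997416
```

View pics/w9.png

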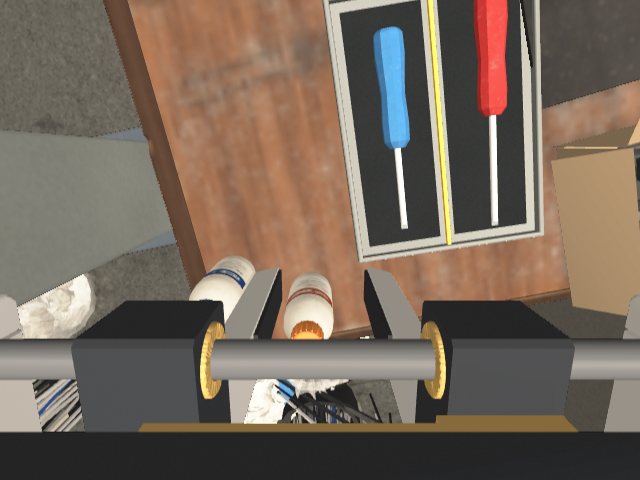

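View pics/end.png

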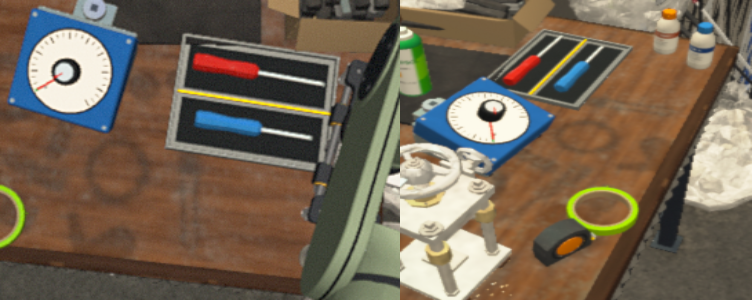

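```bash
python3 -c "
from plant import env
print(env.observe()['clock'],abs(env.observe()['dq']).max()); print(env.hand_in())"
```

```text
16.0 0.13376110853036804
the job is handed in; nothing more can be done
None
```

The job is done and handed in at about 16 s on the robot's clock.

- **Torque tester:** I turned the knob about 141° anticlockwise in one grasp, until the pointer stopped and the grip slipped. After release the red pointer lay on the green mark against the stop pin. It read about −1° from two cameras, which is within measuring error.
- **Blue screwdriver:** I turned it end for end and set it down in the empty half of the tray with about 5 N of contact, then opened the gripper. It lies flat with its handle pointing the same way as the red one. The two are parallel to within about 0.5° in both the wrist and side views.
- **Other objects:** In the last pictures the red screwdriver and the tape measure look undisturbed, and the bottles are still upright; I checked these by eye only. The arm was clear of everything and still.

Two things did not go quite as expected:

- **Last joint's range:** It was too short to grip the blue screwdriver squarely, so I held it about 9° off and corrected for that when placing it.
- **Sideways force:** While I gripped the knob there was a steady force of 8 to 12 N across it, well under the limits.

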